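Set the brew-valve adjuster and lock it

TASK

Set the adjuster of the brew valve on the bench stand: slacken the big hexagonal lock nut, screw the flat-tabbed adjuster above it in (clockwise) until you feel its foot come up firmly against the valve stem, without forcing it any further, then tighten the lock nut down again, firmly but not brutally, so that the adjuster is locked bearing on the stem. Let go at the end and leave the tamper and the screwdriver beside it where they are.

Things in the scene. Friction and masses are not known exactly. Their poses are not given: they have to be found in the camera images.
- group: brew group on its bench stand, fixed. Origin: on the upright axis shared by valve, nut and adjuster, at bench height; +x points along the stand to the bell-shaped group head, z up. Stand plate 240 x 110 x 12 mm (x -65 to +175 mm); bell 82 mm across, 70 mm high, at x = +115 mm. Near the axis only nut and adjuster are higher than 97 mm.
- valve: round steel valve chamber, 72 mm across, 12 to 60 mm above the bench, fixed; origin and axes as group. The stem inside cannot be seen. Pressing on it, the adjuster meets 0.8 N m per rad past first touch, on top of its drag; past 0.56 rad (0.57 N m in all) the stem is overloaded.
- collar: steel neck, 30 mm across (33 mm at its foot), 60 to 97 mm above the bench, under the nut, fixed; the tight nut clamps the adjuster's thread in it. Origin and axes as group.
- nut_mid (a point): centre of the brass hexagonal lock nut, 105 mm above the bench, on the axis. 40 mm across flats, 46 across corners, 16 thick. z up, turns with the nut: flats face its +x and every 60 degrees from there. Grip two flats from above with the adjuster tab between the fingers: the tab is 28 mm across corners and ends 44 mm above this point. It does not rise as it turns.
- tab_mid (a point): centre of the adjuster's flat steel tab, 137 mm above the bench, on the axis. 26 mm long (its own x), 10 mm thick (its own y), 24 mm high (125 to 149 mm), on a 16 mm round shank through the nut. z up; turns with the adjuster, does not rise or fall.
- nut (a joint): turn of the nut, rad, growing anticlockwise from above (slackening). Starts tight, -0.04 to 0.04. Drags 0.25 N m whenever it turns. Past 0.33 it is slack and the adjuster free; tightening back below that adds 0.7 N m per rad, so about 0.48 N m in all brings it to 0. Tight below 0.1; overtightened beyond -0.2 (about 0.6 N m). Let go beyond -0.05 it springs back to about there.
- adjuster (a joint): turn of the adjuster, rad, growing clockwise from above (in). Starts 0 to 0.4. Locked (0.8 N m or more) while the nut is tight; else drags 0.12 N m until its foot meets the stem 1.1 to 2.5 rad from the start (differs every time, unseen). Leave it 0.1 rad or more past first touch; let go further in, it springs back to 0.15 past and stays. May need a second grasp.
- tamper: coffee tamper, wooden handle on a 58 mm steel foot, 86 mm high, standing on the bench about 150 mm to the +y side of the group's axis; origin under its centre. Leave alone.
- screwdriver: screwdriver lying on the bench about 140 mm to the -y side of the group's axis; origin under its middle, along its own x. Leave alone.

How it is judged:
By the outcome, as a careful person would: the job done as asked, in the order asked, and still so for the second after the job is handed in, with the robot touching nothing.
It also fails if it takes over 72 s, if anything falls off the work surface, if the arm or the gripper's body presses on something with over 40 N, if the wrist force passes 120 N, or if a joint passes its speed limit or range.

ROBOT

A 7-joint arm with a two-finger parallel gripper is mounted at the origin on the work surface. World frame = base frame: x ahead of the robot, y to its left, z up, the work surface at z = 0. Lengths are in mm, angles in rad, forces in N, time in s.
With the tool pointing down it reaches from about 425 to 875 mm from the base axis. Payload 4.7 kg.
Tool frame: the origin (TCP) lies midway between the tips of the shut fingers; the grasp point (between the pads) lies behind it (manip.hold_point_z is the z of the grasp point in the tool frame, in mm); z points along the fingers, y is the direction in which the jaws open and shut (so a half turn about z gives the same grasp; the last joint's range is limited). The gripper opens to 85 mm and grips with 20 to 120 N. Pads are 22 mm wide; open, the fingers measure 114 mm over their backs; the gripper's body (76 mm by 85 mm) begins 54 mm behind the grasp point. The pads swing forward as they close: fully open they stand 13 mm farther back than shut.
Start: joints at [1.139, 0.321, -0.07, 1.45, 0.023, 1.371, -0.057], TCP at [280.251, -586.502, 231.349] pointing down, gripper open.
Joint ranges: [-2.86, 2.86], [-0.3, 2.09], [-1.38, 1.24], [0.06, 2.45], [-1.56, 4.7], [0.09, 2.05], [-2.69, 2.69]. Speed limits (rad/s): [2.57, 2.57, 3.14, 3.14, 3.14, 3.14, 3.14].

INTERFACE

Orientations are given as a unit quaternion [x, y, z, w].
In Python, from bench import manip gives the robot as it stands.
- The arm moves only by the tool step_arm, never from a script. Its argument "motion" is a list of rows, each an object with "delta_pos": the shift along the world's x, y, z in cm, a list of three; "delta_rot": the turn, a rotation vector about the world's x, y, z in degrees, a list of three; "gripper": the opening, from 0 (shut) to 1 (fully open). In form: [{"delta_pos": [dx, dy, dz], "delta_rot": [ax, ay, az], "gripper": gripper}, ...]. A call has 1 to 5 rows; each row is the pose to reach, as a shift and turn from the pose commanded when the call began; what a row does not reach only later rows make up. A row lasts 1/10 s, in which the tool goes at most 50 mm and 8.59 degrees, less where a joint would pass 70% of its speed; a pose out of reach is approached as far as the arm can. A call with a gripper value outside its range is refused whole. The fingers move at their own pace and stop on an object; "force" is the grip in N (left out, the last holds). Time passes only in rows, so rows that repeat a pose let the fingers close. It gives the time, the measured TCP pose, the force and the opening at its end, in the units of the state.
- manip.state(): the state, without advancing time (a new reading comes with each control period).
- manip.snapshot(name): name is "side" or "top" or "wrist"; returns the picture (400x640x3 uint8, red, green, blue); there is no depth.
- manip.camera_info(name): a dict with "mtx" (3x3 intrinsics, pixels), "R" (3x3) and "t" (3): a world point X has camera coordinates R X + t; the wrist camera has in their place "hand_eye" (4x4, takes a point from camera to tool coordinates, whose origin is the TCP and whose axes are the flange's). Camera axes: x right, y down, z forward; pixel columns grow to the right and rows downward; lengths in mm; the calibration is good to about 2 mm. A picture is of the moment at which its call begins: read the wrist's pose just before it. camera_info takes no time and is no camera call.
- manip.close_job(): hands the job in, once; it reports no verdict.
The state is a dict: "time_s": time; "joint_positions": joint angles; "qvel": joint speeds; "joint_torque": joint torques, N m; "ee_pos": TCP position; "tool_rot": TCP orientation; "force": force on the tool from outside, world axes, zero at the start; "wrist_torque": the same for the moment, N m; "finger_gap": opening from 0.0 (shut) to 1.0 (fully open).
Only numpy, scipy, OpenCV 4.12 (cv2) and the standard library are available. Lean on these libraries where they do the work, as an engineer would, in place of code of your own. Each camera call takes 0.05 s, during which the arm holds its last target. There are 200 camera calls.

## Working session

There is one attempt and no reset: what is moved stays moved. The work goes in short steps, Python scripts to look and compute and a tool call to move; the robot and the scene stay as the last step left them, time stands still between calls to the robot, and variables do not carry over. Pictures are saved under pics/ and viewed, about 8 in all and at most 12, crops included, and the job is handed in when it is done.

Besides the shell and the picture viewer there is one more tool, called after "Request:" as a command line: name --argument value ..., lists and objects as JSON in quotes. step_arm: Moves the arm, as the interface text tells. Its arguments: {"type":"object","properties":{"motion":{"type":"array","items":{"type":"object","properties":{"delta_pos":{"type":"array","items":{"type":"number"}},"delta_rot":{"type":"array","items":{"type":"number"}},"gripper":{"type":"number"}}}},"force":{"type":"number"}},"required":["motion"]}

```bash
mkdir -p pics; ls
python3 - <<'E'
from bench import manip
import cv2,numpy as np
print(manip.hold_point_z, manip.state())
for n in ("side","top","wrist"):
    c=manip.camera_info(n); print(n,{k:np.round(v,3).tolist() for k,v in c.items()})
a=[manip.snapshot(n) for n in ("top","side")]
for n,i in zip(("top","side"),a): cv2.imwrite(f"pics/{n}0.png",i[:,:,::-1])
E
```

```text
pics
-18.700000000000003 {'time_s': 0.0, 'joint_positions': array([ 1.13909097,  0.32184606, -0.07006683,  1.45166298,  0.02260824,
        1.37080644, -0.05689751]), 'qvel': array([-8.51736682e-04, -9.43429285e-04,  9.10274828e-04,  6.47623796e-05,
        1.85942957e-04, -1.25663766e-03,  9.84671893e-04]), 'joint_torque': array([ 5.34981627e-04, -4.93573451e+01, -3.81857045e-01, -3.14332151e+01,
        1.30931431e-02,  1.14205552e-02,  3.99260580e-05]), 'ee_pos': array([ 279.98177554, -586.01515677,  230.21442852]), 'tool_rot': array([ 9.75257502e-01,  2.21069824e-01, -2.68171144e-04, -9.30184924e-04]), 'force': array([0.56768532, 0.67372203, 0.10560973]), 'wrist_torque': array([-0.00543718, -0.06301533, -0.01101509]), 'finger_gap': 1.000835089671088}
side {'mtx': [[420.176, 0.0, 323.237], [0.0, 420.176, 203.679], [0.0, 0.0, 1.0]], 'R': [[-0.993, -0.119, -0.008], [-0.076, 0.684, -0.726], [0.092, -0.72, -0.688]], 't': [590.78, 105.485, 820.627]}
top {'mtx': [[393.92, 0.0, 323.927], [0.0, 393.92, 201.713], [0.0, 0.0, 1.0]], 'R': [[-0.005, -0.999, 0.049], [-0.999, 0.003, -0.032], [0.032, -0.049, -0.998]], 't': [37.41, 572.335, 841.117]}
wrist {'mtx': [[323.852, 0.0, 319.412], [0.0, 323.852, 200.597], [0.0, 0.0, 1.0]], 'hand_eye': [[-0.0, -0.954, -0.3, 77.485], [1.0, -0.001, 0.001, 0.275], [-0.001, -0.3, 0.954, -142.661], [0.0, 0.0, 0.0, 1.0]]}
```

View pics/top0.png

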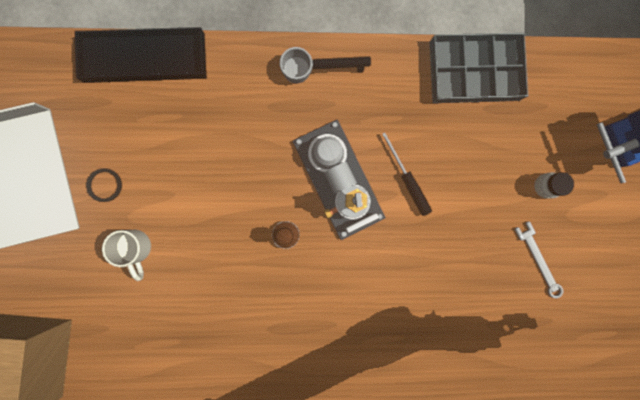

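View pics/side0.png

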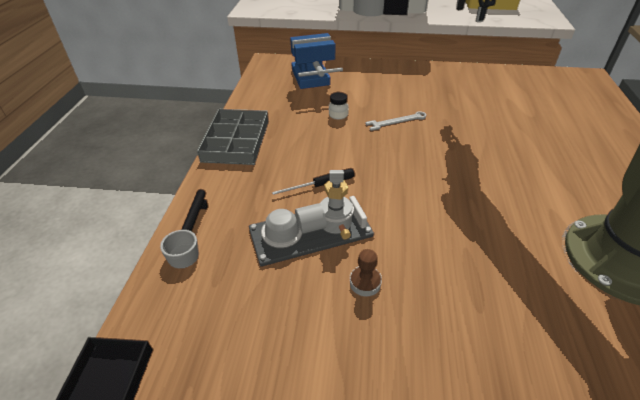

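The top view shows the nut and tab near (355,199), the bell at (327,152), the tamper at (285,235) and the screwdriver from (385,135) to (425,210). In the side view the tab is at (336,177) and the nut at (336,190).

```bash
cat > h.py <<'E'
from bench import manip
import cv2,numpy as np
from scipy.spatial.transform import Rotation as Ro
def cam(name,st=None):
    c=manip.camera_info(name); K=np.array(c["mtx"])
    if name!="wrist": R=np.array(c["R"]);return K,R,np.array(c["t"])
    st=st or manip.state(); T=np.eye(4); T[:3,:3]=Ro.from_quat(st["tool_rot"]).as_matrix(); T[:3,3]=st["ee_pos"]
    W=np.linalg.inv(T@np.array(c["hand_eye"])); return K,W[:3,:3],W[:3,3]
def ray(C,uv,z):
    K,R,t=C; d=R.T@np.linalg.solve(K,[*uv,1.]); o=-R.T@t; return (o+d*(z-o[2])/d[2])
def proj(C,X):
    K,R,t=C; p=K@(R@np.asarray(X,float)+t); return p[:2]/p[2]
def brass(im):
    h=cv2.cvtColor(im,cv2.COLOR_RGB2HSV); return cv2.inRange(h,(12,110,150),(35,255,255))
def yaw(st): # tool y axis direction in world, deg
    y=Ro.from_quat(st["tool_rot"]).as_matrix()[:,1]; return np.degrees(np.arctan2(y[1],y[0]))
E
python3 - <<'E'
from h import *
T=cam("top");S=cam("side")
for n,C,roi in (("top",T,(330,175,45,45)),("side",S,(315,165,45,45))):
    im=cv2.imread(f"pics/{n}0.png")[:,:,::-1].copy(); x,y,w,h=roi
    m=brass(im[y:y+h,x:x+w]); print(n,cv2.countNonZero(m))
    k,l,s,c=cv2.connectedComponentsWithStats(m)
    for i in range(1,k):
        if s[i,4]>8: p=c[i]+[x,y]; print(s[i],p,ray(C,p,108).round(1))
b=ray(T,(327,151),82);print("bell",b)
print("tab side",ray(S,(336,173),149))
print("tamper",ray(T,(284,235),80)," sd",ray(T,(385,135),8),ray(T,(427,212),12))
print(yaw(manip.state()))
a=cv2.imread("pics/top0.png")[170:225,325:385];b=cv2.imread("pics/side0.png")[160:215,305:365]
cv2.imwrite("pics/c0.png",cv2.resize(np.hstack([a,b]),None,fx=6,fy=6,interpolation=cv2.INTER_CUBIC))
E
```

```text
top 268
[35  0 10 19 97] [371.20618557 181.07216495] [608.6 -51.  108. ]
[ 17  14  20  23 160] [357.9375  200.35625] [571.7 -25.1 108. ]
[ 0 36  3  6 11] [330.54545455 213.54545455] [546.7  27.5 108. ]
side 693
[  0   0  45  38 553] [342.91320072 177.78119349] [561.  -52.8 108. ]
[10 16  7 11 47] [328.10638298 185.46808511] [587.7 -26.4 108. ]
[ 0 26 13 12 93] [319.79569892 196.29032258] [599.9   6.4 108. ]
bell [670.45589586  32.12891327  82.        ]
tab side [571.78875396 -16.27358534 149.        ]
tamper [505.19861107 117.2259909   80.        ]  sd [717.93492631 -99.26682148   8.        ] [ 549.2671589  -188.84807063   12.        ]
-64.45572281724517
```

View pics/c0.png

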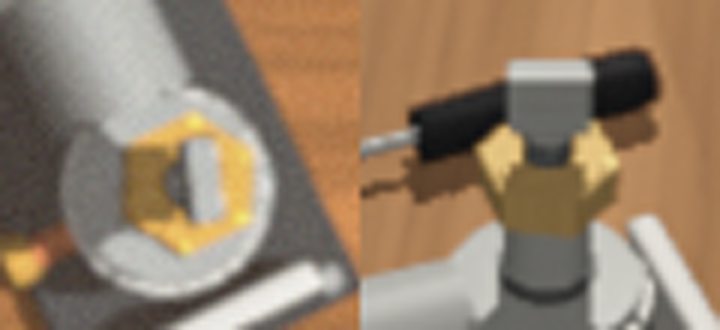

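Request:
step_arm --motion '[{"delta_pos":[9.7,18.8,0],"delta_rot":[0,0,-8],"gripper":1},{"delta_pos":[9.7,18.8,0],"delta_rot":[0,0,-8],"gripper":1},{"delta_pos":[9.7,18.8,0],"delta_rot":[0,0,-8],"gripper":1},{"delta_pos":[9.7,18.8,0],"delta_rot":[0,0,-8],"gripper":1},{"delta_pos":[9.7,18.8,0],"delta_rot":[0,0,-8],"gripper":1}]'

```text
time_s: 0.6
ee_pos: [381.3, -392.0, 231.3]
tool_rot: [0.988, 0.157, 0.001, -0.001]
force: [0.4, 1.0, 0.6]
finger_gap: 0.999
```

Request:
step_arm --motion '[{"delta_pos":[9.7,18.8,0],"delta_rot":[0,0,-8],"gripper":1},{"delta_pos":[9.7,18.8,0],"delta_rot":[0,0,-8],"gripper":1},{"delta_pos":[9.7,18.8,0],"delta_rot":[0,0,-8],"gripper":1},{"delta_pos":[9.7,18.8,0],"delta_rot":[0,0,-8],"gripper":1},{"delta_pos":[9.7,18.8,0],"delta_rot":[0,0,-8],"gripper":1}]'

```text
time_s: 1.1
ee_pos: [476.7, -204.2, 231.4]
tool_rot: [0.996, 0.088, 0.001, -0.001]
force: [0.3, 1.2, -0.2]
finger_gap: 0.999
```

Request:
step_arm --motion '[{"delta_pos":[9.8,18.9,0],"delta_rot":[0,0,-9.5],"gripper":1},{"delta_pos":[9.8,18.9,0],"delta_rot":[0,0,-9.5],"gripper":1},{"delta_pos":[9.8,18.9,0],"delta_rot":[0,0,-9.5],"gripper":1},{"delta_pos":[9.8,18.9,0],"delta_rot":[0,0,-9.5],"gripper":1},{"delta_pos":[9.8,18.9,0],"delta_rot":[0,0,-9.5],"gripper":1}]'

```text
time_s: 1.6
ee_pos: [573.5, -16.1, 231.1]
tool_rot: [1.0, 0.003, 0.0, -0.001]
force: [0.1, 0.9, -0.0]
finger_gap: 0.998
```

Request:
step_arm --motion '[{"delta_pos":[0,0,0],"delta_rot":[0,0,0],"gripper":1},{"delta_pos":[0,0,0],"delta_rot":[0,0,0],"gripper":1},{"delta_pos":[0,0,0],"delta_rot":[0,0,0],"gripper":1}]'

```text
time_s: 1.9
ee_pos: [571.8, -24.2, 231.0]
tool_rot: [1.0, -0.001, -0.0, 0.001]
force: [-0.1, -0.2, -0.6]
finger_gap: 1.0
```

Run:
```python
from h import *
s=manip.state(); print(s["time_s"],s["ee_pos"],yaw(s),s["joint_positions"].round(3),s["wrist_torque"],s["qvel"].round(3))
im=manip.snapshot("wrist"); cv2.imwrite("pics/w1.png",im[:,:,::-1])
C=cam("wrist",s); np.savez("w1.npz",K=C[0],R=C[1],t=C[2]); print(proj(C,(572,-21,113)),proj(C,(572,-21,149)))
```

```text
1.9 [571.76525253 -24.1737587  230.97353961] -90.14778428037 [ 0.449  0.192 -0.515  1.634  0.098  1.342 -1.654] [-0.0587356  -0.05197656 -0.05308834] [ 0.005 -0.005 -0.001  0.002 -0.004 -0.001 -0.004]
[315.36062179 195.43687384] [314.8774502  209.42772168]
```

View pics/w1.png

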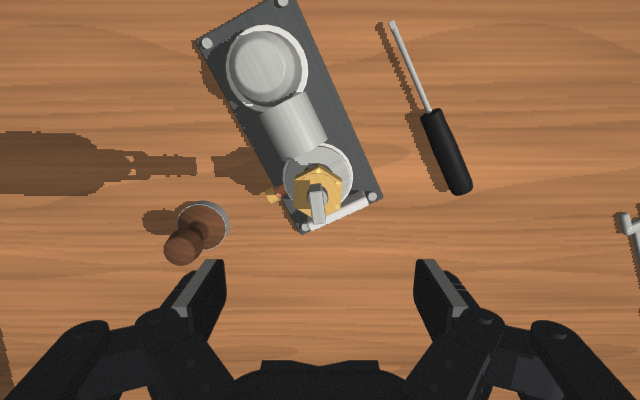

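The wrist view shows the nut around (318,190) and the tab top around (317,207). I'll zoom in to read the corners.

Run:
```python
from h import *
im=cv2.imread("pics/w1.png"); d=np.load("w1.npz"); C=(d["K"],d["R"],d["t"])
c=im[150:230,275:365]; cv2.imwrite("pics/c1.png",cv2.resize(c,None,fx=7,fy=7,interpolation=cv2.INTER_CUBIC))
m=brass(c[:,:,::-1].copy()); k,l,s,ce=cv2.connectedComponentsWithStats(m); i=1+np.argmax(s[1:,4])
pts=np.argwhere(l==i)[:,::-1]+[275,150]; h=cv2.convexHull(pts.astype(np.int32)); W=np.array([ray(C,p[0],113)[:2] for p in h],np.float32)
print(s[i],ce[i]); print(cv2.minEnclosingCircle(W),cv2.minAreaRect(W)); print(W.round(1).tolist())
```

```text
[ 19  17  48  48 831] [50.88086643 37.04933815]
((573.6543579101562, -22.329641342163086), 22.679521560668945) ((578.8538208007812, -28.437397003173828), (43.778411865234375, 28.244626998901367), 40.73493576049805)
[[578.4000244140625, -42.400001525878906], [563.5, -41.79999923706055], [560.7999877929688, -41.0], [555.4000244140625, -30.799999237060547], [555.4000244140625, -30.0], [586.2000122070312, -3.5], [596.2000122070312, -23.299999237060547], [596.2000122070312, -24.100000381469727], [592.0, -30.700000762939453], [586.0999755859375, -39.79999923706055], [584.4000244140625, -42.29999923706055]]
```

View pics/c1.png

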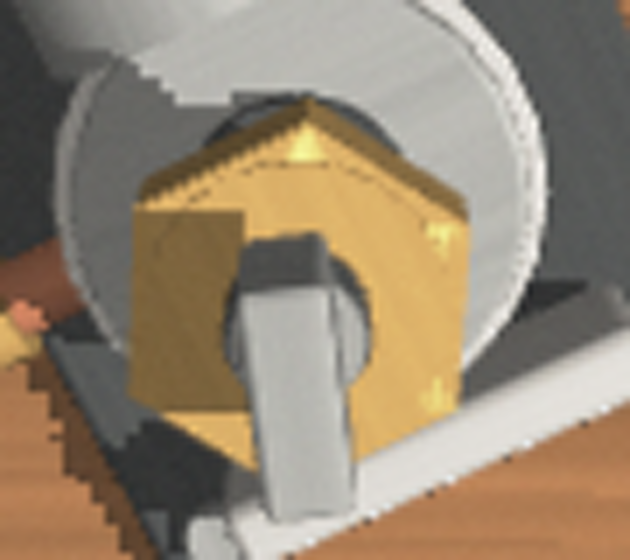

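Run:
```python
from h import *
d=np.load("w1.npz"); C=(d["K"],d["R"],d["t"])
f=lambda p,z: ray(C,(275+(p[0]+.5)/7-.5,150+(p[1]+.5)/7-.5),z)[:2]
q=[f(p,113) for p in ((308,122),(133,208),(467,222),(130,400),(460,410))]; print(np.round(q,1))
ul,ur,ll,lr=q[1:]; print("nut c",(ul+ur+ll+lr)/4, "width",ul-ur)
for a,b in ((ul,ll),(ur,lr)): v=a-b; print("edge ang",np.degrees(np.arctan2(v[1],v[0])),np.hypot(*v))
v=ul-lr;w=ur-ll; print(np.degrees(np.arctan2(v[1],v[0]))-30,np.degrees(np.arctan2(w[1],w[0]))+30)
t=[f(p,149) for p in ((247,290),(333,285),(354,513),(275,520))]; print(np.round(t,1),np.mean(t,0)); v=(t[0]+t[1]-t[2]-t[3]);print("tab",np.degrees(np.arctan2(v[1],v[0])))
```

```text
[[596.2 -23.8]
 [586.   -3.1]
 [584.1 -42.5]
 [562.1  -2.1]
 [560.7 -42.1]]
nut c [573.21967261 -22.45761816] width [ 1.83759785 39.45609622]
edge ang -2.4116000792798027 23.916160934927195
edge ang -1.0810307954520357 23.488185797462037
27.01416267115593 -31.403773116789424
[[586.  -17.5]
 [586.5 -26.3]
 [561.4 -28.6]
 [560.7 -20.2]] [573.66769642 -23.13243871]
tab 5.532675479557641
```

Request:
step_arm --motion '[{"delta_pos":[0.16,0.14,-4],"delta_rot":[0,0,-1.9],"gripper":1},{"delta_pos":[0.16,0.14,-8],"delta_rot":[0,0,-1.9],"gripper":1},{"delta_pos":[0.16,0.14,-10.5],"delta_rot":[0,0,-1.9],"gripper":1},{"delta_pos":[0.16,0.14,-12.7],"delta_rot":[0,0,-1.9],"gripper":0.8},{"delta_pos":[0.16,0.14,-14.8],"delta_rot":[0,0,-1.9],"gripper":0.7}]' --force 40

```text
time_s: 2.45
ee_pos: [573.2, -22.2, 82.2]
tool_rot: [1.0, -0.018, -0.0, 0.0]
force: [0.7, -0.1, 0.7]
finger_gap: 0.705
```

Request:
step_arm --motion '[{"delta_pos":[0,0,0],"delta_rot":[0,0,0],"gripper":0.6},{"delta_pos":[0,0,0],"delta_rot":[0,0,0],"gripper":0.6},{"delta_pos":[0,0,0],"delta_rot":[0,0,0],"gripper":0.6}]'

```text
time_s: 2.75
ee_pos: [574.9, -20.8, 84.9]
tool_rot: [1.0, -0.017, 0.001, 0.0]
force: [0.0, 0.3, -0.1]
finger_gap: 0.599
```

Run:
```python
from h import *
s=manip.state(); print(s["time_s"],s["ee_pos"],yaw(s),s["joint_positions"].round(3),s["force"],s["wrist_torque"],s["finger_gap"])
im=manip.snapshot("wrist"); cv2.imwrite("pics/w2.png",im[:,:,::-1])
im=manip.snapshot("side"); cv2.imwrite("pics/s2.png",cv2.resize(im[130:260,250:420,::-1],None,fx=4,fy=4,interpolation=cv2.INTER_CUBIC))
```

```text
2.75 [574.87377327 -20.75463277  84.93064011] -91.91383713233509 [ 0.418  0.32  -0.499  1.796  0.174  1.066 -1.748] [ 0.00314421  0.34099939 -0.10163966] [0.04725284 0.06164619 0.00135696] 0.5987681917392517
```

View pics/s2.png

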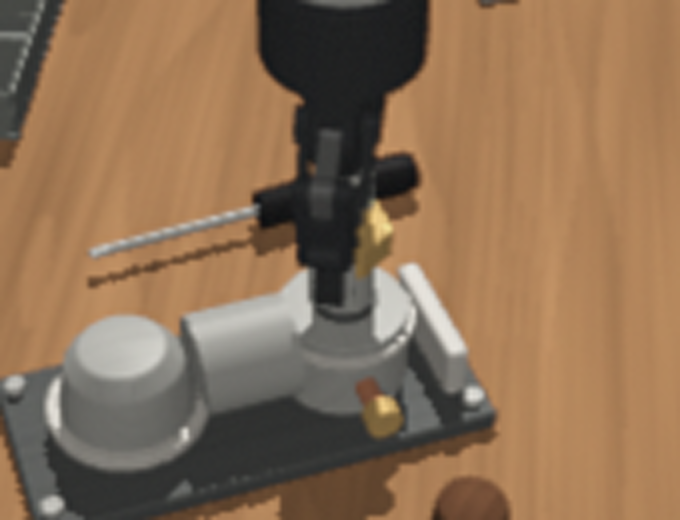

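Request:
step_arm --motion '[{"delta_pos":[-0.17,-0.2,-0.1],"delta_rot":[0,0,0],"gripper":0.6},{"delta_pos":[-0.17,-0.2,-0.1],"delta_rot":[0,0,0],"gripper":0.6},{"delta_pos":[-0.17,-0.2,-0.1],"delta_rot":[0,0,0],"gripper":0.6},{"delta_pos":[-0.17,-0.2,-0.1],"delta_rot":[0,0,0],"gripper":0.6}]'

```text
time_s: 3.25
ee_pos: [572.2, -22.1, 82.4]
tool_rot: [1.0, -0.016, 0.0, 0.0]
force: [-0.1, -0.4, 0.3]
finger_gap: 0.599
```

Request:
step_arm --motion '[{"delta_pos":[0,0,0],"delta_rot":[0,0,0],"gripper":0.6}]'

```text
time_s: 3.35
ee_pos: [572.2, -22.0, 82.4]
tool_rot: [1.0, -0.016, -0.0, 0.0]
force: [-0.1, -0.3, 0.3]
finger_gap: 0.597
```

Request:
step_arm --motion '[{"delta_pos":[0,0,0],"delta_rot":[0,0,0],"gripper":0.6}]'

```text
time_s: 3.45
ee_pos: [572.2, -22.0, 82.3]
tool_rot: [1.0, -0.016, -0.0, 0.0]
force: [0.4, 0.2, 0.6]
finger_gap: 0.602
```

Request:
step_arm --motion '[{"delta_pos":[0.1,-0.06,0],"delta_rot":[0,0,0],"gripper":0.55},{"delta_pos":[0.1,-0.06,0],"delta_rot":[0,0,0],"gripper":0.48},{"delta_pos":[0.1,-0.06,0],"delta_rot":[0,0,0],"gripper":0.3},{"delta_pos":[0.1,-0.06,0],"delta_rot":[0,0,0],"gripper":0.3},{"delta_pos":[0.1,-0.06,0],"delta_rot":[0,0,0],"gripper":0.3}]' --force 60

```text
time_s: 3.95
ee_pos: [573.4, -22.3, 82.7]
tool_rot: [1.0, -0.016, 0.0, -0.0]
force: [-1.0, 0.9, 3.3]
finger_gap: 0.46
```

```bash
cat > s.py <<'E'
from h import *
s=manip.state(); print(s["time_s"],s["ee_pos"].round(1),"yaw",yaw(s).round(2),"F",s["force"].round(1),"M",s["wrist_torque"].round(3),"gap",s["finger_gap"].round(3),"j7",s["joint_positions"][6].round(3))
E
python3 s.py
```

```text
Traceback (most recent call last):
  File "s.py", line 2, in <module>
    s=manip.state(); print(s["time_s"],s["ee_pos"].round(1),"yaw",yaw(s).round(2),"F",s["force"].round(1),"M",s["wrist_torque"].round(3),"gap",s["finger_gap"].round(3),"j7",s["joint_positions"][6].round(3))
                                                                                                                                               ^^^^^^^^^^^^^^^^^^^^^
AttributeError: 'float' object has no attribute 'round'
```

Request:
step_arm --motion '[{"delta_pos":[0,0,0],"delta_rot":[0,0,2],"gripper":0.3},{"delta_pos":[0,0,0],"delta_rot":[0,0,4],"gripper":0.3},{"delta_pos":[0,0,0],"delta_rot":[0,0,6],"gripper":0.3},{"delta_pos":[0,0,0],"delta_rot":[0,0,8],"gripper":0.3},{"delta_pos":[0,0,0],"delta_rot":[0,0,10],"gripper":0.3}]'

```text
time_s: 4.45
ee_pos: [573.4, -22.2, 82.7]
tool_rot: [0.997, 0.071, 0.0, -0.0]
force: [0.1, 1.8, 2.3]
finger_gap: 0.456
```

```bash
sed -i 's/s\["finger_gap"\].round(3)/round(s["finger_gap"],3)/' s.py; python3 s.py
```

```text
4.45 [573.4 -22.2  82.7] yaw -81.81 F [0.1 1.8 2.3] M [ 0.419  0.189 -0.249] gap 0.456 j7 -1.576
```

Request:
step_arm --motion '[{"delta_pos":[0,0,0],"delta_rot":[0,0,4],"gripper":0.3},{"delta_pos":[0,0,0],"delta_rot":[0,0,8],"gripper":0.3},{"delta_pos":[0,0,0],"delta_rot":[0,0,12],"gripper":0.3},{"delta_pos":[0,0,0],"delta_rot":[0,0,16],"gripper":0.3},{"delta_pos":[0,0,0],"delta_rot":[0,0,20],"gripper":0.3}]'

```text
time_s: 4.95
ee_pos: [573.2, -21.8, 82.7]
tool_rot: [0.97, 0.244, 0.0, -0.001]
force: [-1.7, 2.3, 4.0]
finger_gap: 0.46
```

Request:
step_arm --motion '[{"delta_pos":[0,0,0],"delta_rot":[0,0,0],"gripper":0.3},{"delta_pos":[0,0,0],"delta_rot":[0,0,0],"gripper":0.3}]'

```text
time_s: 5.15
ee_pos: [573.2, -21.8, 82.6]
tool_rot: [0.97, 0.243, 0.0, -0.0]
force: [-2.2, 3.3, 4.3]
finger_gap: 0.459
```

```bash
python3 s.py
```

```text
5.15 [573.2 -21.8  82.6] yaw -61.88 F [-2.2  3.3  4.3] M [0.703 0.338 0.217] gap 0.459 j7 -1.246
```

Request:
step_arm --motion '[{"delta_pos":[0,0,0],"delta_rot":[0,0,0],"gripper":1},{"delta_pos":[0,0,0],"delta_rot":[0,0,0],"gripper":1},{"delta_pos":[0,0,0],"delta_rot":[0,0,0],"gripper":1},{"delta_pos":[0,0,3.6],"delta_rot":[0,0,0],"gripper":1},{"delta_pos":[0,0,3.6],"delta_rot":[0,0,0],"gripper":1}]'

```text
time_s: 5.65
ee_pos: [576.0, -23.0, 122.2]
tool_rot: [0.97, 0.243, 0.003, 0.001]
force: [0.6, -0.1, 0.4]
finger_gap: 1.005
```

Request:
step_arm --motion '[{"delta_pos":[0,0,0],"delta_rot":[0,0,8],"gripper":1},{"delta_pos":[0,0,0],"delta_rot":[0,0,16],"gripper":1},{"delta_pos":[0,0,0],"delta_rot":[0,0,24],"gripper":1},{"delta_pos":[0,0,0],"delta_rot":[0,0,32],"gripper":1},{"delta_pos":[0,0,0],"delta_rot":[0,0,40],"gripper":1}]'

```text
time_s: 6.15
ee_pos: [573.0, -23.2, 117.9]
tool_rot: [0.827, 0.562, -0.0, 0.0]
force: [-0.4, -0.8, -0.7]
finger_gap: 1.0
```

Request:
step_arm --motion '[{"delta_pos":[0,0,0],"delta_rot":[0,0,8],"gripper":1},{"delta_pos":[0,0,0],"delta_rot":[0,0,16],"gripper":1},{"delta_pos":[0,0,0],"delta_rot":[0,0,24],"gripper":1},{"delta_pos":[0,0,0],"delta_rot":[0,0,32],"gripper":1},{"delta_pos":[0,0,0],"delta_rot":[0,0,40],"gripper":1}]'

```text
time_s: 6.65
ee_pos: [573.0, -23.2, 117.9]
tool_rot: [0.585, 0.811, -0.0, 0.0]
force: [-0.4, -0.4, -0.2]
finger_gap: 0.998
```

Request:
step_arm --motion '[{"delta_pos":[0,0,0],"delta_rot":[0,0,8],"gripper":1},{"delta_pos":[0,0,0],"delta_rot":[0,0,16],"gripper":1},{"delta_pos":[0,0,0],"delta_rot":[0,0,24],"gripper":1},{"delta_pos":[0,0,0],"delta_rot":[0,0,32],"gripper":1},{"delta_pos":[0,0,0],"delta_rot":[0,0,40],"gripper":1}]'

```text
time_s: 7.15
ee_pos: [573.1, -23.3, 117.9]
tool_rot: [0.272, 0.962, -0.0, 0.0]
force: [0.2, -1.3, -0.6]
finger_gap: 1.003
```

Request:
step_arm --motion '[{"delta_pos":[0,0,0],"delta_rot":[0,0,8],"gripper":1},{"delta_pos":[0,0,0],"delta_rot":[0,0,16],"gripper":1},{"delta_pos":[0,0,0],"delta_rot":[0,0,24],"gripper":1},{"delta_pos":[0,0,0],"delta_rot":[0,0,32],"gripper":1},{"delta_pos":[0,0,0],"delta_rot":[0,0,37.4],"gripper":1}]'

```text
time_s: 7.65
ee_pos: [573.0, -23.3, 117.9]
tool_rot: [-0.05, 0.999, -0.0, -0.0]
force: [-0.6, 0.2, -0.6]
finger_gap: 0.997
```

Request:
step_arm --motion '[{"delta_pos":[0,0,0],"delta_rot":[0,0,0],"gripper":1},{"delta_pos":[0,0,0],"delta_rot":[0,0,0],"gripper":1},{"delta_pos":[0,0,0],"delta_rot":[0,0,0],"gripper":1}]'

```text
time_s: 7.95
ee_pos: [573.1, -22.9, 118.2]
tool_rot: [-0.047, 0.999, -0.0, -0.0]
force: [0.5, -0.3, 0.4]
finger_gap: 1.004
```

```bash
python3 s.py
python3 - <<'E'
from h import *
s=manip.state(); im=manip.snapshot("wrist"); C=cam("wrist",s)
print([proj(C,(573.4,-22.8,z)).round(0) for z in (149,113)], s["joint_positions"])
cv2.imwrite("pics/w3.png",im[:,:,::-1])
E
```

```text
7.95 [573.1 -22.9 118.2] yaw 95.43 F [ 0.5 -0.3  0.4] M [-0.019 -0.034 -0.038] gap 1.004 j7 1.35
[array([320., 298.]), array([320., 256.])] [ 0.85671125  0.4401027  -1.05615376  1.75465166  0.41099977  1.19013917
  1.34959282]
```

View pics/w3.png

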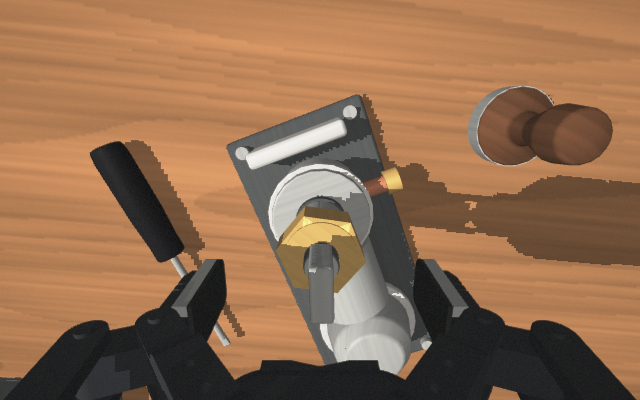

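Request:
step_arm --motion '[{"delta_pos":[0,0,0],"delta_rot":[0,0,0],"gripper":0.5},{"delta_pos":[0,0,0],"delta_rot":[0,0,0],"gripper":0.3},{"delta_pos":[0,0,0],"delta_rot":[0,0,0],"gripper":0.2},{"delta_pos":[0,0,0],"delta_rot":[0,0,0],"gripper":0},{"delta_pos":[0,0,0],"delta_rot":[0,0,0],"gripper":0}]' --force 60

```text
time_s: 8.5
ee_pos: [573.2, -22.1, 118.5]
tool_rot: [-0.048, 0.999, 0.0, 0.0]
force: [-1.9, 0.1, 7.0]
finger_gap: 0.148
```

Request:
step_arm --motion '[{"delta_pos":[0,0,0],"delta_rot":[0,0,0],"gripper":0},{"delta_pos":[0,0,0],"delta_rot":[0,0,0],"gripper":0},{"delta_pos":[0,0,0],"delta_rot":[0,0,0],"gripper":0}]'

```text
time_s: 8.8
ee_pos: [573.1, -22.2, 118.6]
tool_rot: [-0.049, 0.999, 0.0, 0.0]
force: [-2.7, 1.0, 2.9]
finger_gap: 0.14
```

```bash
python3 s.py
```

```text
8.8 [573.1 -22.2 118.6] yaw 95.56 F [-2.7  1.   2.9] M [ 0.336  0.356 -0.052] gap 0.14 j7 1.351
```

Request:
step_arm --motion '[{"delta_pos":[0,0,0],"delta_rot":[0,0,-5],"gripper":0},{"delta_pos":[0,0,0],"delta_rot":[0,0,-10],"gripper":0},{"delta_pos":[0,0,0],"delta_rot":[0,0,-15],"gripper":0},{"delta_pos":[0,0,0],"delta_rot":[0,0,-20],"gripper":0},{"delta_pos":[0,0,0],"delta_rot":[0,0,-25],"gripper":0}]'

```text
time_s: 9.3
ee_pos: [573.1, -22.6, 118.6]
tool_rot: [0.17, 0.985, -0.0, 0.0]
force: [-1.9, 1.2, 3.4]
finger_gap: 0.138
```

```bash
python3 s.py
```

```text
9.3 [573.1 -22.6 118.6] yaw 70.37 F [-1.9  1.2  3.4] M [0.191 0.372 0.14 ] gap 0.138 j7 0.952
```

Request:
step_arm --motion '[{"delta_pos":[0,0,0],"delta_rot":[0,0,-6],"gripper":0},{"delta_pos":[0,0,0],"delta_rot":[0,0,-12],"gripper":0},{"delta_pos":[0,0,0],"delta_rot":[0,0,-18],"gripper":0},{"delta_pos":[0,0,0],"delta_rot":[0,0,-24],"gripper":0},{"delta_pos":[0,0,0],"delta_rot":[0,0,-30],"gripper":0}]'

```text
time_s: 9.8
ee_pos: [572.9, -23.0, 118.6]
tool_rot: [0.42, 0.907, -0.001, -0.0]
force: [-2.2, 0.9, 3.8]
finger_gap: 0.139
```

```bash
python3 s.py
```

```text
9.8 [572.9 -23.  118.6] yaw 40.32 F [-2.2  0.9  3.8] M [0.02  0.469 0.148] gap 0.139 j7 0.467
```

Request:
step_arm --motion '[{"delta_pos":[0,0,0],"delta_rot":[0,0,-3],"gripper":0},{"delta_pos":[0,0,0],"delta_rot":[0,0,-6],"gripper":0},{"delta_pos":[0,0,0],"delta_rot":[0,0,-9],"gripper":0},{"delta_pos":[0,0,0],"delta_rot":[0,0,-12],"gripper":0},{"delta_pos":[0,0,0],"delta_rot":[0,0,-15],"gripper":0}]'

```text
time_s: 10.3
ee_pos: [572.7, -23.1, 118.6]
tool_rot: [0.534, 0.845, -0.001, -0.0]
force: [-3.7, -0.2, 4.5]
finger_gap: 0.146
```

```bash
python3 s.py
```

```text
10.3 [572.7 -23.1 118.6] yaw 25.44 F [-3.7 -0.2  4.5] M [0.027 0.577 0.178] gap 0.146 j7 0.225
```

Request:
step_arm --motion '[{"delta_pos":[0,0,0],"delta_rot":[0,0,-2],"gripper":0},{"delta_pos":[0,0,0],"delta_rot":[0,0,-4],"gripper":0},{"delta_pos":[0,0,0],"delta_rot":[0,0,-6],"gripper":0},{"delta_pos":[0,0,0],"delta_rot":[0,0,-8],"gripper":0},{"delta_pos":[0,0,0],"delta_rot":[0,0,-10],"gripper":0}]'

```text
time_s: 10.8
ee_pos: [572.5, -23.2, 118.6]
tool_rot: [0.605, 0.796, -0.001, -0.0]
force: [-3.1, 0.8, 5.2]
finger_gap: 0.14
```

```bash
python3 s.py
```

```text
10.8 [572.5 -23.2 118.6] yaw 15.48 F [-3.1  0.8  5.2] M [0.013 0.692 0.043] gap 0.14 j7 0.061
```

Request:
step_arm --motion '[{"delta_pos":[0,0,0],"delta_rot":[0,0,-3],"gripper":0},{"delta_pos":[0,0,0],"delta_rot":[0,0,-6],"gripper":0},{"delta_pos":[0,0,0],"delta_rot":[0,0,-9],"gripper":0},{"delta_pos":[0,0,0],"delta_rot":[0,0,-12],"gripper":0},{"delta_pos":[0,0,0],"delta_rot":[0,0,-15],"gripper":0}]'

```text
time_s: 11.3
ee_pos: [572.3, -23.2, 118.6]
tool_rot: [0.704, 0.71, -0.001, -0.0]
force: [-4.2, -0.3, 5.6]
finger_gap: 0.139
```

```bash
python3 s.py
```

```text
11.3 [572.3 -23.2 118.6] yaw 0.45 F [-4.2 -0.3  5.6] M [-0.021  0.8    0.23 ] gap 0.139 j7 -0.186
```

```bash
cat >> s.py <<'E'
L=[]
for i in range(6): manip.snapshot("wrist"); t=manip.state(); L.append([t["wrist_torque"][2],yaw(t)])
print("avg",np.mean(L,0).round(3),"sd",np.std(L,0).round(3))
E
python3 s.py
```

```text
11.3 [572.3 -23.2 118.6] yaw 0.45 F [-4.2 -0.3  5.6] M [-0.021  0.8    0.23 ] gap 0.139 j7 -0.186
avg [0.096 0.503] sd [0.021 0.084]
```

Request:
step_arm --motion '[{"delta_pos":[0,0,0],"delta_rot":[0,0,-3],"gripper":0},{"delta_pos":[0,0,0],"delta_rot":[0,0,-6],"gripper":0},{"delta_pos":[0,0,0],"delta_rot":[0,0,-9],"gripper":0},{"delta_pos":[0,0,0],"delta_rot":[0,0,-12],"gripper":0},{"delta_pos":[0,0,0],"delta_rot":[0,0,-15],"gripper":0}]'

```text
time_s: 12.1
ee_pos: [572.2, -23.3, 118.5]
tool_rot: [0.791, 0.612, -0.001, -0.0]
force: [-3.7, -0.2, 5.9]
finger_gap: 0.141
```

```bash
python3 s.py
```

```text
12.1 [572.2 -23.3 118.5] yaw -14.53 F [-3.7 -0.2  5.9] M [-0.048  0.962  0.385] gap 0.141 j7 -0.434
avg [  0.226 -14.469] sd [0.026 0.084]
```

Request:
step_arm --motion '[{"delta_pos":[0,0,0],"delta_rot":[0,0,-2],"gripper":0},{"delta_pos":[0,0,0],"delta_rot":[0,0,-4],"gripper":0},{"delta_pos":[0,0,0],"delta_rot":[0,0,-4],"gripper":0}]'

```text
time_s: 12.7
ee_pos: [572.1, -23.3, 118.6]
tool_rot: [0.811, 0.585, -0.001, 0.0]
force: [-4.7, -0.2, 5.5]
finger_gap: 0.141
```

```bash
python3 s.py
```

```text
12.7 [572.1 -23.3 118.6] yaw -18.45 F [-4.7 -0.2  5.5] M [-0.081  0.942  0.285] gap 0.141 j7 -0.499
avg [  0.31  -18.412] sd [0.035 0.003]
```

Request:
step_arm --motion '[{"delta_pos":[0,0,0],"delta_rot":[0,0,-2],"gripper":0},{"delta_pos":[0,0,0],"delta_rot":[0,0,-3],"gripper":0},{"delta_pos":[0,0,0],"delta_rot":[0,0,-3],"gripper":0}]'

```text
time_s: 13.3
ee_pos: [572.1, -23.2, 118.6]
tool_rot: [0.826, 0.563, -0.001, 0.0]
force: [-3.6, -0.3, 5.9]
finger_gap: 0.141
```

```bash
python3 s.py
```

```text
13.3 [572.1 -23.2 118.6] yaw -21.42 F [-3.6 -0.3  5.9] M [-0.084  0.959  0.341] gap 0.141 j7 -0.548
avg [  0.336 -21.403] sd [0.046 0.001]
```

Request:
step_arm --motion '[{"delta_pos":[0,0,0],"delta_rot":[0,0,0],"gripper":1},{"delta_pos":[0,0,0],"delta_rot":[0,0,0],"gripper":1},{"delta_pos":[0,0,0],"delta_rot":[0,0,0],"gripper":1},{"delta_pos":[0,0,0],"delta_rot":[0,0,0],"gripper":1}]'

```text
time_s: 14.0
ee_pos: [573.3, -22.7, 118.2]
tool_rot: [0.826, 0.563, 0.0, 0.0]
force: [-0.2, 0.9, -0.6]
finger_gap: 0.815
```

Request:
step_arm --motion '[{"delta_pos":[0,0,0],"delta_rot":[0,0,-8],"gripper":1},{"delta_pos":[0,0,0],"delta_rot":[0,0,-16],"gripper":1},{"delta_pos":[0,0,0],"delta_rot":[0,0,-24],"gripper":1},{"delta_pos":[0,0,0],"delta_rot":[0,0,-32],"gripper":1},{"delta_pos":[0,0,0],"delta_rot":[0,0,-40.5],"gripper":1}]'

```text
time_s: 14.5
ee_pos: [573.3, -22.7, 118.3]
tool_rot: [0.971, 0.239, 0.0, 0.0]
force: [0.0, -0.2, -0.4]
finger_gap: 1.0
```

Request:
step_arm --motion '[{"delta_pos":[0,0,0],"delta_rot":[0,0,0],"gripper":1},{"delta_pos":[0,0,0],"delta_rot":[0,0,0],"gripper":1}]'

```text
time_s: 14.7
ee_pos: [573.2, -22.6, 118.3]
tool_rot: [0.97, 0.244, 0.0, 0.0]
force: [-0.6, 0.3, 0.6]
finger_gap: 1.001
```

```bash
python3 s.py;  python3 - <<'E'
from h import *
s=manip.state(); im=manip.snapshot("wrist"); C=cam("wrist",s)
print([proj(C,(573.4,-22.8,z)).round(0) for z in (149,113)])
cv2.imwrite("pics/w4.png",im[:,:,::-1]); np.savez("w4.npz",K=C[0],R=C[1],t=C[2])
cv2.imwrite("pics/c4.png",cv2.resize(im[180:340,230:410,::-1],None,fx=3.5,fy=3.5,interpolation=cv2.INTER_CUBIC))
E
```

```text
14.7 [573.2 -22.6 118.3] yaw -61.75 F [-0.6  0.3  0.6] M [ 0.007  0.05  -0.046] gap 1.001 j7 -1.221
avg [-6.0000e-03 -6.1853e+01] sd [0.036 0.048]
[array([319., 301.]), array([319., 258.])]
```

View pics/c4.png

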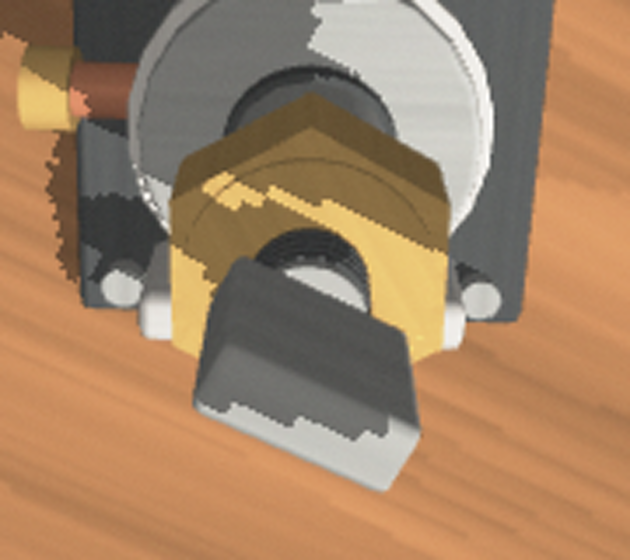

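The nut's flats are parallel to the jaws and centred, and the tab sits turned between them. I'll go down and grip the nut.

Request:
step_arm --motion '[{"delta_pos":[0,0,-2],"delta_rot":[0,0,0],"gripper":1},{"delta_pos":[0,0,-3.6],"delta_rot":[0,0,0],"gripper":0.8},{"delta_pos":[0,0,-3.6],"delta_rot":[0,0,0],"gripper":0.6},{"delta_pos":[0,0,-3.6],"delta_rot":[0,0,0],"gripper":0.6}]'

```text
time_s: 15.45
ee_pos: [572.8, -22.6, 81.9]
tool_rot: [0.97, 0.242, -0.001, -0.0]
force: [0.1, 0.1, -0.3]
finger_gap: 0.601
```

Request:
step_arm --motion '[{"delta_pos":[0,0,0],"delta_rot":[0,0,0],"gripper":0.5},{"delta_pos":[0,0,0],"delta_rot":[0,0,0],"gripper":0.4},{"delta_pos":[0,0,0],"delta_rot":[0,0,0],"gripper":0.3},{"delta_pos":[0,0,0],"delta_rot":[0,0,0],"gripper":0.3},{"delta_pos":[0,0,0],"delta_rot":[0,0,0],"gripper":0.3}]' --force 60

```text
time_s: 15.95
ee_pos: [573.2, -21.8, 83.4]
tool_rot: [0.97, 0.242, 0.0, -0.0]
force: [-2.9, 1.9, 5.7]
finger_gap: 0.457
```

```bash
python3 s.py
```

```text
15.95 [573.2 -21.8  83.4] yaw -61.94 F [-2.9  1.9  5.7] M [ 0.691  0.823 -0.154] gap 0.457 j7 -1.245
avg [ -0.125 -61.944] sd [0.033 0.002]
```

Request:
step_arm --motion '[{"delta_pos":[0,0,0],"delta_rot":[0,0,-4],"gripper":0.3},{"delta_pos":[0,0,0],"delta_rot":[0,0,-8],"gripper":0.3},{"delta_pos":[0,0,0],"delta_rot":[0,0,-12],"gripper":0.3},{"delta_pos":[0,0,0],"delta_rot":[0,0,-16],"gripper":0.3},{"delta_pos":[0,0,0],"delta_rot":[0,0,-20],"gripper":0.3}]'

```text
time_s: 16.75
ee_pos: [573.4, -22.2, 83.4]
tool_rot: [0.998, 0.069, 0.0, 0.0]
force: [-3.5, 0.0, 5.7]
finger_gap: 0.456
```

```bash
python3 s.py
```

```text
16.75 [573.4 -22.2  83.4] yaw -82.04 F [-3.5  0.   5.7] M [0.484 0.699 0.36 ] gap 0.456 j7 -1.579
avg [ -0.133 -82.02 ] sd [0.017 0.089]
```

Request:
step_arm --motion '[{"delta_pos":[0,0,0],"delta_rot":[0,0,-2],"gripper":0.3},{"delta_pos":[0,0,0],"delta_rot":[0,0,-4],"gripper":0.3},{"delta_pos":[0,0,0],"delta_rot":[0,0,-6],"gripper":0.3},{"delta_pos":[0,0,0],"delta_rot":[0,0,-8],"gripper":0.3},{"delta_pos":[0,0,0],"delta_rot":[0,0,-8],"gripper":0.3}]'

```text
time_s: 17.55
ee_pos: [573.4, -22.3, 83.5]
tool_rot: [1.0, 0.0, 0.0, 0.0]
force: [-3.2, 1.3, 5.5]
finger_gap: 0.462
```

```bash
python3 s.py
```

```text
17.55 [573.4 -22.3  83.5] yaw -89.96 F [-3.2  1.3  5.5] M [ 0.55   0.674 -0.103] gap 0.462 j7 -1.71
avg [-6.7000e-02 -8.9953e+01] sd [0.014 0.003]
```

```bash
python3 - <<'E'
from h import *
d=np.load("w4.npz"); C=(d["K"],d["R"],d["t"])
f=lambda p: ray(C,(230+(p[0]+.5)/3.5-.5,180+(p[1]+.5)/3.5-.5),149)[:2]
q=[f(p) for p in ((228,347),(419,431),(386,491),(195,406))]; print(np.round(q,1),np.mean(q,0))
for a,b in ((0,1),(3,2)):
    v=q[a]-q[b]; print(np.hypot(*v), np.degrees(np.arctan2(v[1],v[0])))
E
python3 s.py
```

```text
[[577.8  -9.8]
 [578.3 -34.1]
 [569.4 -34.7]
 [569.2  -9.9]] [573.65271028 -22.1432297 ]
24.317524438136548 91.26268819175446
24.831555264643526 90.45416611550601
17.85 [573.4 -22.3  83.4] yaw -89.95 F [-3.4  0.4  5.2] M [ 0.519  0.638 -0.042] gap 0.459 j7 -1.71
avg [-7.5000e-02 -8.9954e+01] sd [0.027 0.001]
```

Request:
step_arm --motion '[{"delta_pos":[0,0,0],"delta_rot":[0,0,-1],"gripper":0.3},{"delta_pos":[0,0,0],"delta_rot":[0,0,-2],"gripper":0.3},{"delta_pos":[0,0,0],"delta_rot":[0,0,-3],"gripper":0.3},{"delta_pos":[0,0,0],"delta_rot":[0,0,-4],"gripper":0.3}]'

```text
time_s: 18.55
ee_pos: [573.4, -22.4, 83.4]
tool_rot: [0.999, -0.034, 0.0, 0.0]
force: [-2.4, -0.7, 5.3]
finger_gap: 0.461
```

```bash
python3 s.py
```

```text
18.55 [573.4 -22.4  83.4] yaw -93.9 F [-2.4 -0.7  5.3] M [0.498 0.64  0.382] gap 0.461 j7 -1.776
avg [  0.216 -93.916] sd [0.058 0.016]
```

Request:
step_arm --motion '[{"delta_pos":[0,0,0],"delta_rot":[0,0,0],"gripper":1},{"delta_pos":[0,0,0],"delta_rot":[0,0,0],"gripper":1},{"delta_pos":[0,0,0],"delta_rot":[0,0,0],"gripper":1},{"delta_pos":[0,0,0],"delta_rot":[0,0,0],"gripper":1},{"delta_pos":[0,0,4],"delta_rot":[0,0,0],"gripper":1}]'

```text
time_s: 19.35
ee_pos: [569.0, -23.1, 117.5]
tool_rot: [0.999, -0.035, -0.005, -0.0]
force: [0.3, 0.4, -0.7]
finger_gap: 1.001
```

Request:
step_arm --motion '[{"delta_pos":[0,0,4],"delta_rot":[0,0,0],"gripper":1},{"delta_pos":[0,0,8],"delta_rot":[0,0,0],"gripper":1},{"delta_pos":[0,0,10.5],"delta_rot":[0,0,0],"gripper":1},{"delta_pos":[0,0,10.5],"delta_rot":[0,0,0],"gripper":1},{"delta_pos":[0,0,10.5],"delta_rot":[0,0,0],"gripper":1}]'

```text
time_s: 19.85
ee_pos: [573.3, -22.8, 227.5]
tool_rot: [0.999, -0.035, 0.0, 0.0]
force: [0.5, 0.3, -0.7]
finger_gap: 0.997
```

```bash
python3 s.py;  python3 - <<'E'
from h import *
s=manip.state(); im=manip.snapshot("wrist"); C=cam("wrist",s)
u=proj(C,(573.4,-22.6,120)).round().astype(int); print(u); x,y=u[0]-45,u[1]-40; print(x,y)
np.savez("w5.npz",K=C[0],R=C[1],t=C[2],o=[x,y])
cv2.imwrite("pics/c5.png",cv2.resize(im[y:y+85,x:x+90,::-1],None,fx=7,fy=7,interpolation=cv2.INTER_CUBIC))
E
```

```text
19.85 [573.3 -22.8 227.5] yaw -93.96 F [ 0.5  0.3 -0.7] M [ 0.049 -0.021  0.008] gap 0.997 j7 -1.721
avg [ 7.0000e-03 -9.3959e+01] sd [0.02  0.005]
[319 199]
274 159
```

View pics/c5.png

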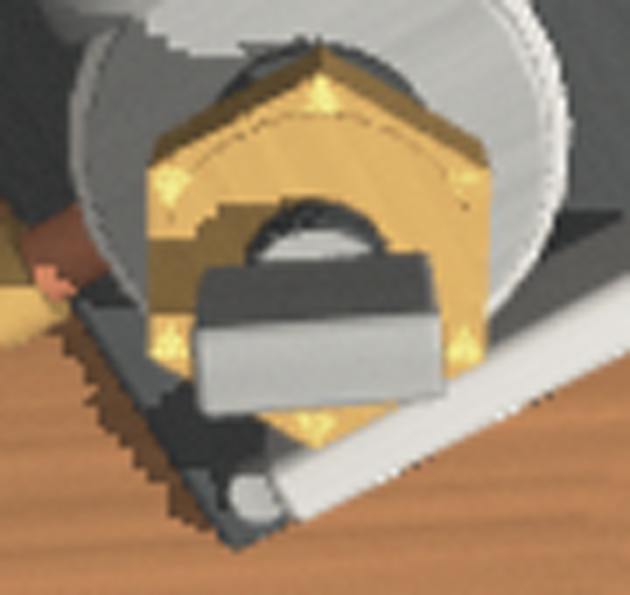

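Run:
```python
from h import *
d=np.load("w5.npz"); C=(d["K"],d["R"],d["t"]);o=d["o"]
f=lambda p,z: ray(C,(o[0]+(p[0]+.5)/7-.5,o[1]+(p[1]+.5)/7-.5),z)[:2]
for a,b,z in (((197,333),(440,315),149),((205,415),(443,393),149),((148,345),(148,170),113),((485,345),(489,175),113)):
    v=f(a,z)-f(b,z); print(z,np.hypot(*v).round(1), np.degrees(np.arctan2(v[1],v[0])))
manip.close_job()
```

```text
149 24.9 90.47386441392119
149 24.7 91.6349398012066
113 21.5 174.70868425879203
113 20.9 175.99814700358672
the job is handed in; nothing more can be done
```

I set the adjuster and relocked the nut, then handed the job in at about 20 s of the 72 s allowed. One limit came close: I may have pressed the stem nearly to its overload point.

- **Slackening:** I turned the nut 30° anticlockwise, about 0.5 rad, well past the 0.33 rad where it goes slack.
- **Adjuster:** I turned it about 117° clockwise in one grasp, until the torque rose from about 0.1 to 0.34 N m. On release the tab had sprung back about 22°. It should rest about 0.15 rad past first touch.
- **Nut retightened:** I turned it back 32°, to about 2° past its starting angle. That puts it at roughly -0.04 rad, inside the tight range. The highest torque I read was about 0.38 N m, though I expected around 0.5 N m there.
- **Last checks:** After I let go, the tab was still at 91°, the same as before tightening. The nut's flats measured about -4 to -5°, which matches the tightened angle. The gripper was open and clear, with forces near zero. I never went near the tamper or the screwdriver, but I did not photograph them again at the end.

**Stem overload:** The two ways of judging how far I pressed the stem disagree. The steady torque readings put the peak at about 0.27 rad past first touch. The spring-back angle puts it at about 0.5 rad (±0.03), close to the 0.56 rad limit. No torque reading went above 0.39 N m, so I believe the stem was not overloaded, but the margin was smaller than I intended.

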